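Hold a spring clip open around a recipe card

TASK

First push the recipe card's stand across the worktop, without lifting or tipping it, until its round wooden foot stands wholly on the round cork mat. Then take the big spring clip by its two handle plates, squeeze them so that its jaws gape wide, and lift it to the card so that the card's upright edge on the robot's side stands well between the gaping jaws, touching neither. Finish like that, still squeezing and holding the clip in the air around the card edge, ready to be closed; never bump the clip hard against the card, and leave the tin, the spice jar and the lemon where they are.

Things in the scene. Friction and masses are not known exactly. Their poses are not given: they have to be found in the camera images.
- mat: round flat cork mat, 200 mm across, about 1 mm thick, fixed; things slide onto it with no step to climb. Origin at its centre, on the worktop
- stand: loose (about 0.35 kg): round light-wood foot, 110 mm across, 18 mm tall, with a stiff white recipe card fixed upright in it. Origin: centre of the foot's underside, z up, x roughly away from the robot. The card spans x = -40 to +40 mm, is 3 mm thick with its middle plane at y = +18 mm, and reaches up to z = 133 mm; a lip along its slot (86 mm long in x) reaches z = 21 mm
- card_edge (a point): middle of the card's upright edge on the robot's side: at (-40, +18, 76) mm in the stand's frame. The foot reaches 12 mm past this edge, below 18 mm
- clip: loose white spring clip, 65 g, 100 mm long, 36 mm tall as it lies on its side, hinge upright. Origin on the hinge axis at the underside, z up; x points to the jaw tips when shut (frame of the left half, the one at +y). Two handle plates reach back to x = -53 mm in a V, 48 mm wide over their ends when shut: squeeze them from both sides 40 mm behind the hinge. Let go, it snaps shut
- clip_jaw (a joint): angle between the clip's halves (rad): 0 shut; 0.35 gapes 18 mm at the tips; 0.56 fully squeezed at a stop, gaping 28 mm, plates then parallel, 18 mm over their outsides, reaching 10 to 58 mm behind the hinge, the jaw tips 48 mm ahead of it. Squeezing takes about 8 N at first, 14 N at the stop; each half turns by half the angle, so the clip stays centred between the fingers
- tip_left (a point): inner edge of the left jaw's tip (at +y of the clip), 48 mm from the hinge, at mid-height (18 mm above the clip's underside)
- tip_right (a point): inner edge of the right jaw's tip (at -y of the clip), 48 mm from the hinge, at mid-height
- tin: short food tin, 75 mm across, 58 mm tall, stands near the work; leave it alone. Origin at the centre of its underside
- spice_jar: glass spice jar with a cap, 45 mm across, 106 mm tall, stands near the work; leave it alone. Origin at the centre of its underside
- lemon: lemon, about 78x54x53 mm, stands near the work; leave it alone. Origin at the centre of its underside

How it is judged:
By the outcome, as a careful person would: the job done as asked, in the order asked, and still so for the second after the job is handed in, while the arm keeps its last pose, push and grip.
It also fails if it takes over 58 s, if anything falls off the work surface, if the arm or the gripper's body presses on something with over 40 N, if the wrist force passes 120 N, or if a joint passes its speed limit or range.

ROBOT

A 6-joint arm with a two-finger parallel gripper is mounted at the origin on a cart in front of the work surface, level with it; the furniture and walls round the work are solid. World frame = base frame: x ahead of the robot, y to its left, z up, the work surface at z = 0. Lengths are in m, angles in rad, forces in N, time in s.
With the tool pointing down it reaches from about 0.375 to 0.975 m from the base axis. Payload 3.8 kg.
Tool frame: the origin (TCP) lies midway between the tips of the shut fingers; the grasp point (between the pads) lies 19 mm behind it; z points along the fingers, y is the line along which they close (so a half turn about z gives the same grasp; the last joint's range is limited). The gripper opens to 85 mm and grips with 20 to 120 N. Pads are 22 mm wide; open, the fingers measure 114 mm over their backs; the gripper's body (76 mm by 85 mm) begins 54 mm behind the grasp point. The pads swing forward as they close: fully open they stand 13 mm farther back than shut.
Start: joints at [-1.264, 0.264, 1.604, -0, 1.274, -0.037], TCP at [0.228, -0.635, 0.209] pointing down, gripper open.
Joint ranges: [-2.63, 2.63], [-0.94, 2.18], [0.31, 2.57], [-1.31, 4.45], [0, 2.66], [-2.55, 2.55]. Speed limits (rad/s): [2.57, 2.57, 3.14, 3.14, 3.14, 3.14].

INTERFACE

Orientations are given as a unit quaternion [x, y, z, w].
In Python, from cell import bot gives the robot as it stands.
- The arm moves only by the tool advance, called after "Request:" as name(argument=value, ...) on one line, values as JSON. Schema: {"type":"object","properties":{"ticks":{"type":"array","items":{"type":"array","items":{"type":"number"},"minItems":7,"maxItems":7},"minItems":1,"maxItems":8},"only":{"type":"string"},"quiet":{"type":"boolean"},"lines":{"type":"string"}},"required":["ticks"],"additionalProperties":false}. ticks is a list of rows, 1 to 8 of them, each of 7 numbers: dx, dy, dz in fractions of the full range, 1 being 0.5 m, then a rotation vector rx, ry, rz in normalised numbers (1 is pi/2 rad), then the finger opening in m; each row is the pose to reach, as a shift and turn from the pose commanded when the call began, along the tool's axes at that moment; what a row does not reach only later rows make up. A row lasts 1/10 s, in which the tool goes at most 0.05 m and 0.15 rad, less where a joint would pass 70% of its speed; a pose out of reach is approached as far as the arm can. The fingers move at their own pace and stop on an object; the grip force is fixed at half the most. Time passes only in rows, so rows that do not move let the fingers close. The tool returns the time, the measured TCP pose, the force, the opening and the grip force at its end. only (a regular expression) keeps the lines of the reply that match it, lines (a string "A,B") keeps lines A to B, and quiet returns only ok. Shift and turn numbers lie between -1 and 1, and a call with a number outside is refused. Input that does not fit is refused with a message, and nothing moves.
- bot.state(): the state, without advancing time (a new reading comes with each control period).
- bot.read_camera(name): name is "scene" or "top" or "wrist"; returns a dict with "frame" (480x640x3 uint8, red, green, blue), "fx", "fy", "cx", "cy" (pixels), "distortion" ([k1, k2, p1, p2, k3] as OpenCV has them; the pictures are not rectified), "extrinsics" (4x4, takes a point from world to camera coordinates). Camera axes: x right, y up, looking along -z (the intrinsics and any distortion apply to the point x, -y, -z); pixel columns grow to the right and rows downward; lengths in m; the calibration is good to about 2 mm. A picture is of the moment at which its call begins. There is no depth.
- bot.finish_job(): hands the job in; it is judged then, once.
The state is a dict: "time": time; "joint_pos": joint angles; "qd": joint speeds; "joint_efforts": joint torques, N m; "position": TCP position; "ee_rot": TCP orientation; "wrist_force": force on the tool from outside, world axes, zero at the start; "wrist_torque": the same for the moment, N m; "gripper_width": finger opening in m; "gripper_force": force on a finger pad.
Only numpy, scipy, OpenCV 4.12 (cv2) and the standard library are available. Lean on these libraries where they do the work, as an engineer would, in place of code of your own. Each camera call takes 0.05 s, during which the arm holds its last target. There are 200 camera calls.

## Working session

There is one attempt and no reset: what is moved stays moved. The work goes in short steps, Python scripts to look and compute and a tool call to move; the robot and the scene stay as the last step left them, time stands still between calls to the robot, and variables do not carry over. Pictures are saved under pics/ and viewed, at most 10 in all, crops included, and the job is handed in when it is done.

```bash
ls; mkdir -p pics; cat > h.py <<'E'
import numpy as np, cv2, sys
from cell import bot
def cam(n):
    c=bot.read_camera(n); c['K']=np.array([[c['fx'],0,c['cx']],[0,c['fy'],c['cy']],[0,0,1.]]); c['d']=np.array(c['distortion'],float); c['E']=np.array(c['extrinsics'])
    return c
def ray(c,uv):
    p=cv2.undistortPoints(np.array([[uv]],float),c['K'],c['d'])[0,0]
    R,t=c['E'][:3,:3],c['E'][:3,3]
    return -R.T@t, R.T@np.array([p[0],-p[1],-1.])
def onz(c,uv,z):
    o,d=ray(c,uv); return o+d*(z-o[2])/d[2]
def tri(a,b):
    A=[];B=[]
    for o,d in (a,b):
        d=d/np.linalg.norm(d);P=np.eye(3)-np.outer(d,d);A.append(P);B.append(P@o)
    return np.linalg.solve(sum(A),sum(B))
def proj(c,X):
    q=c['E'][:3,:3]@np.array(X)+c['E'][:3,3]
    return cv2.projectPoints(np.array([[q[0],-q[1],-q[2]]]),np.zeros(3),np.zeros(3),c['K'],c['d'])[0].ravel()
def save(c,n): cv2.imwrite('pics/'+n,c['frame'][:,:,::-1])
E
python3 - <<'E'
from h import *
for n in('scene','top'):
    c=cam(n); save(c,n+'0.png'); o,d=ray(c,(320,240)); print(n,o,d,c['fx'])
s=bot.state(); print(s['position'],s['ee_rot'],s['time'])
E
```

```text
cell.py
pics
scene [0.2447036  0.52809129 0.62629753] [ 0.37224737 -0.65087881 -0.66180306] 449.4106983018456
top [ 0.38355267 -0.04401649  1.19363918] [ 0.15361238  0.00484713 -0.98815581] 516.0011226475438
[ 0.22727973 -0.63481795  0.20797889] [ 9.85263880e-01  1.71038092e-01 -1.34762436e-04 -1.02009535e-03] 0.1
```

View pics/scene0.png

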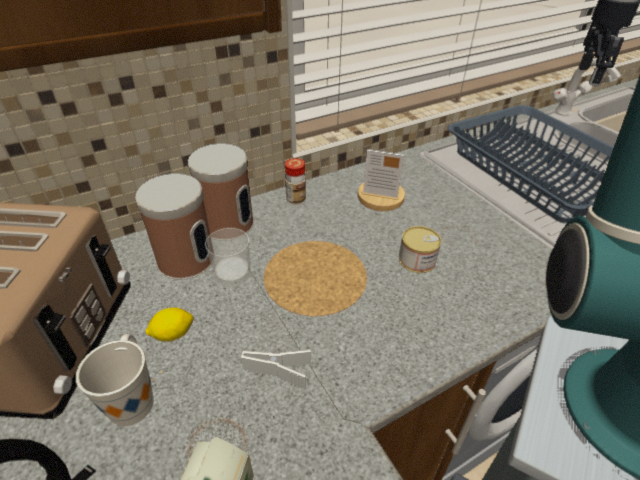

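View pics/top0.png

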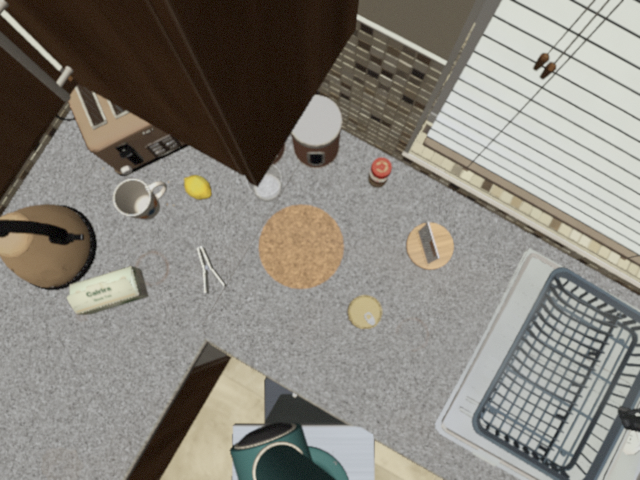

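The scene view shows the clip at (275,363), mat (315,277), stand (382,185) and tin (420,248). In the top view they are at (207,270), (301,246), (430,245) and (365,312). Next I'll zoom in on the stand and clip.

```bash
python3 - <<'E'
from h import *
t=cam('top'); s=cam('scene')
def crop(c,x,y,w,h): return cv2.resize(c['frame'][y:y+h,x:x+w],(400,300),interpolation=cv2.INTER_CUBIC)
a=np.hstack([crop(t,390,215,80,60),crop(s,335,140,100,75)])
b=np.hstack([crop(t,170,240,80,60),crop(s,225,330,100,75)])
cv2.imwrite('pics/z1.png',np.vstack([a,b])[:,:,::-1])
def blob(c,m,near):
    m=cv2.morphologyEx(m.astype(np.uint8),cv2.MORPH_CLOSE,np.ones((5,5)))
    cs,_=cv2.findContours(m,cv2.RETR_EXTERNAL,cv2.CHAIN_APPROX_NONE)
    k=[q for q in cs if cv2.pointPolygonTest(q,near,True)>-8]
    return max(k,key=cv2.contourArea)
def circ(c,q,z):
    P=np.array([onz(c,p[0].astype(float),z)[:2] for p in q],np.float32)
    e=cv2.fitEllipse(P*1000); return np.round(e[0],1),np.round(e[1],1)
for n,c,pm,ps,pt in(('top',t,(301,246),(440,255),(365,312)),('scene',s,(315,277),(382,200),(420,240))):
    h=cv2.cvtColor(c['frame'],cv2.COLOR_RGB2HSV); H,S,V=[h[...,i].astype(int) for i in range(3)]
    m=(H>5)&(H<30)&(S>70)&(V>80)
    for nm,p,z in(('mat',pm,0.001),('foot',ps,.018),('tin',pt,.058)):
        try: print(n,nm,circ(c,blob(c,m,p),z))
        except Exception as e: print(n,nm,'fail',h[p[1],p[0]])
# rough others
for nm,a,b in(('jar',(381,165),(294,165)),('lemon',(197,187),(170,323)),('glass',(267,184),(230,240))):
    print(nm,tri(ray(t,a),ray(s,b)).round(3))
E
```

```text
top mat (array([555.3,   6.9]), array([195. , 195.4]))
top foot (array([ 553.5, -291.4]), array([ 96.4, 105.5]))
top tin (array([ 402.5, -133.9]), array([66.2, 70.5]))
scene mat (array([553.6,   5.9]), array([197.6, 197.9]))
scene foot (array([ 545.5, -277.5]), array([101.8, 119.4]))
scene tin (array([ 394.1, -111.8]), array([ 74.2, 130.3]))
jar [ 0.718 -0.174  0.1  ]
lemon [0.689 0.247 0.03 ]
glass [0.684 0.08  0.087]
```

View pics/z1.png

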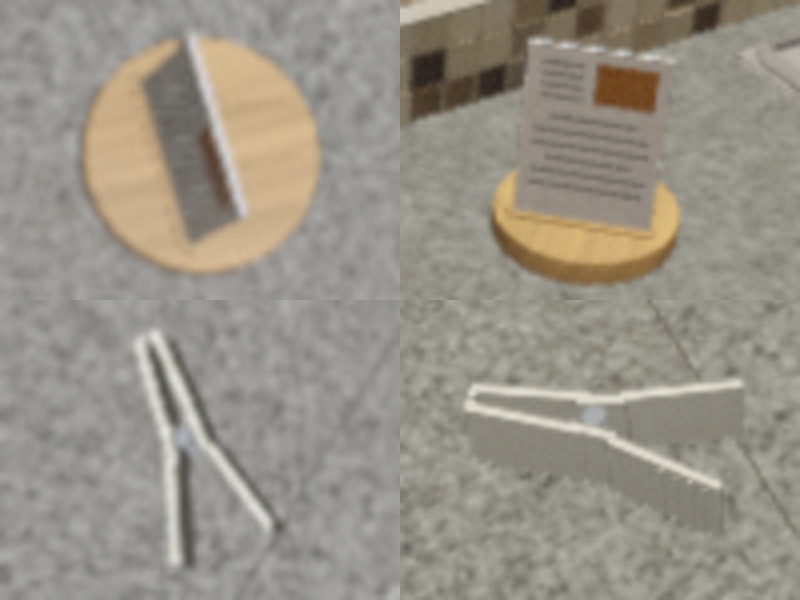

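Zoom: the card's top edge runs from (428,222) to (438.4,258) in the top view. The clip hinge is at (206.4,267) top and (273.8,358.8) scene. Its jaws point away from the robot and its handles point toward it.

```bash
python3 - <<'E'
from h import *
t=cam('top'); s=cam('scene')
print('foot',onz(t,(430.2,245.4),.018), onz(s,(335+586/4,140+210/4),.018))
f,n=onz(t,(428,222),.133),onz(t,(438.4,258),.133); print('card far/near',f,n,np.linalg.norm(f-n))
print('card tri far',tri(ray(t,(428,222)),ray(s,(335+672/4,140+62/4))),'near?',tri(ray(t,(438.4,258)),ray(s,(335+672/4,140+62/4))))
print('alt',tri(ray(t,(428,222)),ray(s,(335+530/4,140+40/4))))
P={}
for k,a,b in(('hinge',(206.4,267),(273.75,358.75)),('tip',(199.6,247.6),(242.8,354)),('hL',(205.4,292.6),(305,376.7)),('hR',(224.6,285.6),(310.5,351))):
    P[k]=tri(ray(t,a),ray(s,b)); print(k,P[k].round(4),'at36',onz(t,a,.036).round(4),onz(s,b,.036).round(4))
d=P['tip']-P['hinge']; print('axis deg',np.degrees(np.arctan2(d[1],d[0])))
m=(P['hL']+P['hR'])/2; d=P['hinge']-m; print('axis2',np.degrees(np.arctan2(d[1],d[0])),np.linalg.norm(d[:2]))
print('tin top',onz(t,(365,312),.058),onz(s,(420,240),.058))
E
```

```text
foot [ 0.55320577 -0.29274188  0.018     ] [ 0.34702218 -0.41064801  0.018     ]
card far/near [ 0.58621742 -0.26541438  0.133     ] [ 0.51012708 -0.28471944  0.133     ] 0.07850111243326906
card tri far [ 0.43566009 -0.23515767  0.24327966] near? [ 0.40685744 -0.26732569  0.20982731]
alt [ 0.47217816 -0.2518373   0.21412747]
hinge [0.5013 0.2187 0.0342] at36 [0.5022 0.2188 0.036 ] [0.4994 0.2193 0.036 ]
tip [0.5463 0.2358 0.0345] at36 [0.5466 0.2358 0.036 ] [0.5449 0.2364 0.036 ]
hL [0.444  0.2198 0.0332] at36 [0.4444 0.2194 0.036 ] [0.4424 0.2211 0.036 ]
hR [0.4601 0.1769 0.0324] at36 [0.4602 0.1764 0.036 ] [0.4585 0.179  0.036 ]
axis deg 20.872749765123963
axis2 22.4116746163191 0.053299207970982775
tin top [ 0.4006239  -0.13661194  0.058     ] [ 0.39978909 -0.12968975  0.058     ]
```

Careful with the scale: shifts go in shares of 0.5 m and turns go in shares of pi/2 rad. That gives: 0.39 m is 0.78, -0.08 m is -0.16, -1.227 rad is -0.7811.

Request:
advance(ticks=[[0, 0, -0.16, 0, 0, 0, 0.065], [0.1, 0, -0.16, 0, 0, -0.191, 0.065], [0.78, -0.242, -0.12, 0, 0, -0.7811, 0.065], [0.78, -0.242, -0.12, 0, 0, -0.7811, 0.065], [0.78, -0.242, -0.12, 0, 0, -0.7811, 0.065], [0.78, -0.242, -0.12, 0, 0, -0.7811, 0.065], [0.78, -0.242, -0.12, 0, 0, -0.7811, 0.065], [0.78, -0.242, -0.12, 0, 0, -0.7811, 0.065]])

```text
time: 1.1
position: [0.5024, -0.4313, 0.2721]
ee_rot: [0.765, 0.644, -0.0, 0.0]
wrist_force: [0.8, -0.4, -1.1]
gripper_width: 0.0649
gripper_force: 0.0
```

```bash
python3 - <<'E'
from h import *
from scipy.spatial.transform import Rotation as R
s=bot.state(); print(s['position'],R.from_quat(s['ee_rot']).as_matrix().round(3),s['joint_pos'],s['wrist_force'])
E
```

```text
[ 0.50239476 -0.4313231   0.27212777] [[ 0.17   0.985  0.   ]
 [ 0.985 -0.17  -0.   ]
 [-0.     0.    -1.   ]] [-7.47008835e-01  2.09081960e-01  1.55606199e+00 -5.96722512e-05
  1.37607392e+00 -5.76036606e-01] [ 0.76679975 -0.42364628 -1.06868302]
```

In the tool's units: 0.22 m is 0.44, 0.05 m is 0.1, -0.171 rad is -0.1089.

Request:
advance(ticks=[[0.1, 0.086, 0, 0, 0, -0.0955, 0.065], [0.1, 0.086, 0, 0, 0, -0.1089, 0.065], [0.1, 0.086, 0.1, 0, 0, -0.1089, 0.065], [0.1, 0.086, 0.2, 0, 0, -0.1089, 0.065], [0.1, 0.086, 0.3, 0, 0, -0.1089, 0.065], [0.1, 0.086, 0.4, 0, 0, -0.1089, 0.065], [0.1, 0.086, 0.44, 0, 0, -0.1089, 0.065], [0.1, 0.086, 0.44, 0, 0, -0.1089, 0.065]])

```text
time: 1.9
position: [0.5482, -0.3889, 0.0465]
ee_rot: [0.71, 0.705, -0.001, -0.005]
wrist_force: [0.0, 0.1, 0.3]
gripper_width: 0.0649
gripper_force: 0.0
```

```bash
python3 - <<'E'
from h import *
from scipy.spatial.transform import Rotation as R
s=bot.state(); print(s['position'],R.from_quat(s['ee_rot']).as_matrix().round(3))
t=cam('top');save(t,'p1.png');c=cam('scene')
a=cv2.resize(t['frame'][180:300,360:520],(400,300));b=cv2.resize(c['frame'][90:240,300:500],(400,300))
cv2.imwrite('pics/p1.png',np.hstack([a,b])[:,:,::-1])
E
```

```text
[ 0.54822259 -0.38888023  0.04648026] [[ 0.007  1.    -0.008]
 [ 1.    -0.007  0.006]
 [ 0.006 -0.008 -1.   ]]
```

View pics/p1.png

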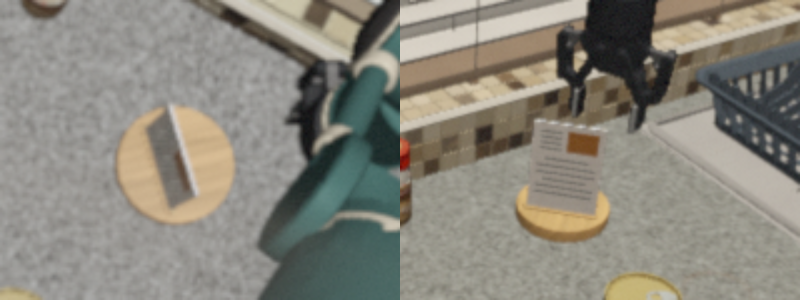

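The fingers hang behind the stand on its -y side, clear of the sill, and the stand hasn't moved. I'll descend and push.

In the tool's units: 0.048 m is 0.096, 0.005 m is 0.01.

Request:
advance(ticks=[[0, 0.01, 0.04, 0, 0, 0, 0.065], [0, 0.01, 0.07, 0, 0, 0, 0.065], [0, 0.01, 0.086, 0, 0, 0, 0.065], [0, 0.01, 0.096, 0, 0, 0, 0.065], [0, 0.01, 0.096, 0, 0, 0, 0.065], [0.02, 0.01, 0.096, 0, 0, 0, 0.065], [0.04, 0.01, 0.096, 0, 0, 0, 0.065], [0.056, 0.01, 0.096, 0, 0, 0, 0.065]])

```text
time: 2.8
position: [0.5576, -0.3621, 0.0046]
ee_rot: [0.709, 0.705, 0.0, 0.0]
wrist_force: [1.1, -0.6, 0.5]
gripper_width: 0.0653
gripper_force: 0.0
```

```bash
python3 - <<'E'
from h import *
from scipy.spatial.transform import Rotation as R
s=bot.state(); print(s['position'],R.from_quat(s['ee_rot']).as_matrix().round(3))
E
```

```text
[ 0.55761671 -0.36207332  0.00461572] [[ 0.006  1.     0.   ]
 [ 1.    -0.006 -0.   ]
 [-0.     0.    -1.   ]]
```

In the tool's units: 0.068 m is 0.136, -0.004 m is -0.008.

Request:
advance(ticks=[[0, -0.008, 0.01, 0, 0, 0, 0.065], [0, -0.008, 0.014, 0, 0, 0, 0.065], [0.02, -0.008, 0.014, 0, 0, 0, 0.065], [0.04, -0.008, 0.014, 0, 0, 0, 0.065], [0.064, -0.008, 0.014, 0, 0, 0, 0.065], [0.088, -0.008, 0.014, 0, 0, 0, 0.065], [0.112, -0.008, 0.014, 0, 0, 0, 0.065], [0.136, -0.008, 0.014, 0, 0, 0, 0.065]])

```text
time: 3.6
position: [0.5539, -0.2941, -0.0028]
ee_rot: [0.709, 0.705, -0.0, 0.0]
wrist_force: [-0.2, -1.1, -0.4]
gripper_width: 0.0652
gripper_force: 0.0
```

```bash
python3 - <<'E'
from h import *
c=cam('scene'); t=cam('top')
b=cv2.resize(c['frame'][90:240,280:480],(400,300));a=cv2.resize(t['frame'][180:300,340:500],(400,300))
cv2.imwrite('pics/p2.png',np.hstack([a,b])[:,:,::-1])
E
```

```text
(no output)
```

View pics/p2.png

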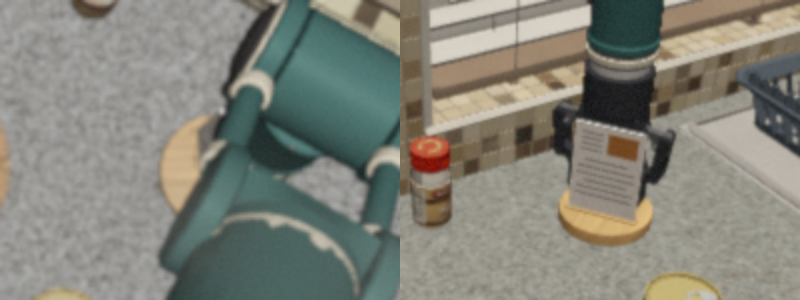

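The stand is upright and being pushed, with its foot between the fingers. I'll continue the push.

In the tool's units: 0.12 m is 0.24, 0.015 m is 0.03.

Request:
advance(ticks=[[0.03, 0, 0, 0, 0, 0, 0.065], [0.06, 0, 0, 0, 0, 0, 0.065], [0.09, 0, 0, 0, 0, 0, 0.065], [0.12, 0, 0, 0, 0, 0, 0.065], [0.15, 0, 0, 0, 0, 0, 0.065], [0.18, 0, 0, 0, 0, 0, 0.065], [0.21, 0, 0, 0, 0, 0, 0.065], [0.24, 0, 0, 0, 0, 0, 0.065]])

```text
time: 4.5
position: [0.5545, -0.1737, -0.0029]
ee_rot: [0.709, 0.705, 0.0, -0.0]
wrist_force: [0.5, -1.2, 1.3]
gripper_width: 0.0649
gripper_force: 0.0
```

Request:
advance(ticks=[[0.03, 0, 0, 0, 0, 0, 0.065], [0.06, 0, 0, 0, 0, 0, 0.065], [0.09, 0, 0, 0, 0, 0, 0.065], [0.12, 0, 0, 0, 0, 0, 0.065], [0.15, 0, 0, 0, 0, 0, 0.065], [0.18, 0, 0, 0, 0, 0, 0.065], [0.2, 0, 0, 0, 0, 0, 0.065], [0.214, 0, 0, 0, 0, 0, 0.065]])

```text
time: 5.3
position: [0.5549, -0.0669, -0.0031]
ee_rot: [0.709, 0.705, -0.0, -0.0]
wrist_force: [-0.7, -0.7, -0.4]
gripper_width: 0.0653
gripper_force: 0.0
```

Request:
advance(ticks=[[0.012, 0, 0, 0, 0, 0, 0.065], [0.02, 0, 0, 0, 0, 0, 0.065], [0.02, 0, 0, 0, 0, 0, 0.065]])

```text
time: 5.6
position: [0.5553, -0.0579, -0.0029]
ee_rot: [0.709, 0.705, 0.0, 0.0]
wrist_force: [-0.1, -2.1, -0.4]
gripper_width: 0.0652
gripper_force: 0.0
```

```bash
python3 - <<'E'
from h import *
c=cam('scene')
cv2.imwrite('pics/p3.png',cv2.resize(c['frame'][90:330,240:480],(500,500))[:,:,::-1])
E
```

```text
(no output)
```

View pics/p3.png

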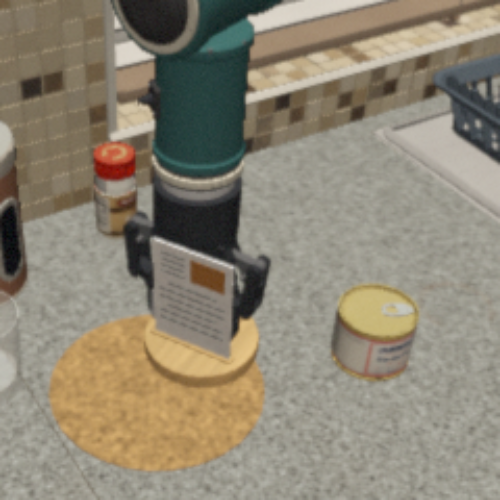

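```bash
python3 - <<'E'
from h import *
c=cam('scene'); k=240/500
f=lambda u,v,z: onz(c,(240+u*k,90+v*k),z).round(4)
print('left/right rim',f(145,345,.016),f(259,345,.016),'front bottom',f(200,382,0))
print('card top corners',f(152,238,.133),f(238,268,.133))
for y in(-.02,-.003,.0065): print(y,(proj(c,(.5545,y,.018))-[240,90])/k,(proj(c,(.5545,y+.055,0))-[240,90])/k)
E
```

```text
left/right rim [ 0.5821 -0.0214  0.016 ] [ 0.4893 -0.077   0.016 ] front bottom [ 0.5209 -0.0194  0.    ]
card top corners [ 0.5829 -0.0355  0.133 ] [ 0.4992 -0.037   0.133 ]
-0.02 [169.47217525 354.80599737] [138.74571162 405.31338588]
-0.003 [160.19901014 365.8251726 ] [128.7868892  417.33588523]
0.0065 [154.91087795 372.10905221] [123.10421653 424.19622252]
```

```bash
python3 - <<'E'
from h import *
c=cam('scene'); k=240/500
P=lambda X:((proj(c,X)-[240,90])/k).round(0)
s=bot.state();print(s['position'])
x,y,_=s['position']
for dx in(-.045,-.035,0,.035):
  print(dx,[P((x+dx,y,z)) for z in(.008,.018,.06,.1)])
im=cv2.cvtColor(c['frame'],cv2.COLOR_RGB2HSV)[90:330,240:480]
im=cv2.resize(im,(500,500))
for v in range(290,372,10): print(v,[tuple(im[v,u]) for u in(228,234,240,246,252)])
E
```

```text
[ 0.55518367 -0.05843622 -0.00297396]
-0.045 [array([230., 355.]), array([231., 347.]), array([233., 314.]), array([236., 280.])]
-0.035 [array([221., 351.]), array([221., 344.]), array([223., 310.]), array([226., 276.])]
0 [array([189., 338.]), array([189., 331.]), array([190., 297.]), array([191., 264.])]
0.035 [array([158., 326.]), array([158., 318.]), array([158., 285.]), array([158., 252.])]
290 [(np.uint8(16), np.uint8(33), np.uint8(141)), (np.uint8(26), np.uint8(40), np.uint8(68)), (np.uint8(30), np.uint8(20), np.uint8(98)), (np.uint8(123), np.uint8(9), np.uint8(35)), (np.uint8(116), np.uint8(40), np.uint8(35))]
300 [(np.uint8(16), np.uint8(34), np.uint8(141)), (np.uint8(128), np.uint8(21), np.uint8(73)), (np.uint8(95), np.uint8(27), np.uint8(48)), (np.uint8(82), np.uint8(20), np.uint8(33)), (np.uint8(121), np.uint8(26), np.uint8(29))]
310 [(np.uint8(14), np.uint8(32), np.uint8(140)), (np.uint8(48), np.uint8(23), np.uint8(44)), (np.uint8(34), np.uint8(8), np.uint8(36)), (np.uint8(140), np.uint8(27), np.uint8(35)), (np.uint8(71), np.uint8(25), np.uint8(39))]
320 [(np.uint8(15),
[... 681 characters left out ...]
 [(np.uint8(17), np.uint8(48), np.uint8(151)), (np.uint8(19), np.uint8(107), np.uint8(215)), (np.uint8(19), np.uint8(106), np.uint8(220)), (np.uint8(19), np.uint8(105), np.uint8(225)), (np.uint8(19), np.uint8(107), np.uint8(221))]
360 [(np.uint8(19), np.uint8(104), np.uint8(200)), (np.uint8(19), np.uint8(108), np.uint8(214)), (np.uint8(19), np.uint8(105), np.uint8(226)), (np.uint8(19), np.uint8(114), np.uint8(205)), (np.uint8(16), np.uint8(129), np.uint8(134))]
370 [(np.uint8(19), np.uint8(108), np.uint8(213)), (np.uint8(19), np.uint8(124), np.uint8(185)), (np.uint8(16), np.uint8(137), np.uint8(137)), (np.uint8(17), np.uint8(133), np.uint8(140)), (np.uint8(18), np.uint8(126), np.uint8(185))]
```

The foot is about 60 mm from the mat centre, and the fingers are bearing flat and low on the card. I'll push gently for another 55 mm, then back off and measure.

In the tool's units: 0.055 m is 0.11, 0.052 m is 0.104.

Request:
advance(ticks=[[0.02, 0, 0, 0, 0, 0, 0.065], [0.04, 0, 0, 0, 0, 0, 0.065], [0.06, 0, 0, 0, 0, 0, 0.065], [0.08, 0, 0, 0, 0, 0, 0.065], [0.094, 0, 0, 0, 0, 0, 0.065], [0.104, 0, 0, 0, 0, 0, 0.065], [0.11, 0, 0, 0, 0, 0, 0.065], [0.11, 0, 0, 0, 0, 0, 0.065]])

```text
time: 6.55
position: [0.5555, -0.0027, -0.003]
ee_rot: [0.709, 0.705, -0.0, -0.0]
wrist_force: [1.1, -0.7, -1.0]
gripper_width: 0.0652
gripper_force: 0.0
```

Request:
advance(ticks=[[-0.04, 0, 0, 0, 0, 0, 0.065], [-0.12, 0, 0, 0, 0, 0, 0.065], [-0.2, 0, 0, 0, 0, 0, 0.065], [-0.24, 0, 0, 0, 0, 0, 0.065], [-0.24, 0, -0.04, 0, 0, 0, 0.065], [-0.24, 0, -0.04, 0, 0, 0, 0.065]])

```text
time: 7.15
position: [0.557, -0.1247, 0.0193]
ee_rot: [0.71, 0.704, 0.001, 0.002]
wrist_force: [1.2, -0.6, 0.7]
gripper_width: 0.0649
gripper_force: 0.0
```

```bash
python3 - <<'E'
from h import *
c=cam('scene');t=cam('top')
a=cv2.resize(c['frame'][100:340,230:470],(400,400),interpolation=cv2.INTER_CUBIC);b=cv2.resize(t['frame'][180:300,245:365],(400,400),interpolation=cv2.INTER_CUBIC)
cv2.imwrite('pics/p4.png',np.hstack([a,b])[:,:,::-1])
E
```

```text
(no output)
```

View pics/p4.png

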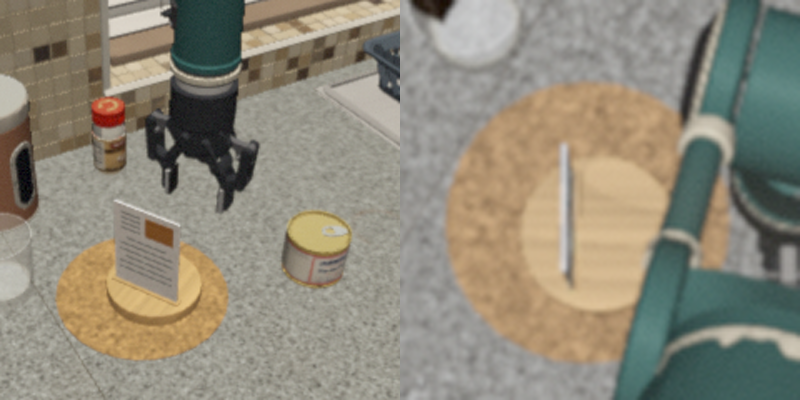

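The foot is wholly on the mat and the stand is upright. Fingertips in the scene view are at about (363,225) and (331,214). Next I'll measure the stand and the true tip height.

```bash
python3 - <<'E'
from h import *
c=cam('scene');t=cam('top'); print(bot.state()['position'])
print('foot top',onz(t,(304.8,249.9),.018))
print('mat',onz(t,(301,246),.001))
f,n=onz(t,(294.2,222.9),.133),onz(t,(295.1,262.5),.133); print(f,n,np.linalg.norm(f-n),np.degrees(np.arctan2(*(f-n)[1::-1])))
k=.6
sn=(230+180*k,100+217*k);sf=(230+115*k,100+203*k)
print('tri near top',tri(ray(t,(295.1,262.5)),ray(c,sn)),'far',tri(ray(t,(294.2,222.9)),ray(c,sf)))
for uv in((363.2,224.8),(330.8,214)):
    o,d=ray(c,uv)
    for y in(-.114,-.125,-.136): print(y,(o+d*(y-o[1])/d[1]).round(4))
E
```

```text
[ 0.55433148 -0.12255667  0.01642944]
foot top [ 0.54334419 -0.00326861  0.018     ]
mat [0.55486322 0.00622484 0.001     ]
[0.58473366 0.01509689 0.133     ] [0.50146191 0.01272913 0.133     ] 0.08330540342103236 1.6287229357727655
tri near top [0.5025147  0.01304721 0.14065607] far [0.58391284 0.01456231 0.12682943]
-0.114 [ 0.5134 -0.114   0.0586]
-0.125 [ 0.518  -0.125   0.0488]
-0.136 [ 0.5226 -0.136   0.0391]
-0.114 [ 0.5872 -0.114   0.0559]
-0.125 [ 0.5931 -0.125   0.0461]
-0.136 [ 0.599  -0.136   0.0364]
```

In the tool's units: 0.327 m is 0.654, -0.18 m is -0.36, 1.187 rad is 0.7557.

Request:
advance(ticks=[[0, 0, -0.1, 0, 0, 0, 0.07], [0, 0, -0.2, 0, 0, 0, 0.07], [0, 0, -0.3, 0, 0, 0, 0.07], [0, -0.04, -0.4, 0, 0, 0, 0.07], [0.654, -0.18, -0.36, 0, 0, 0.7557, 0.07], [0.654, -0.18, -0.36, 0, 0, 0.7557, 0.07], [0.654, -0.18, -0.36, 0, 0, 0.7557, 0.07], [0.654, -0.18, -0.36, 0, 0, 0.7557, 0.07]])

```text
time: 8.15
position: [0.4978, 0.0576, 0.2038]
ee_rot: [0.875, 0.485, -0.0, -0.0]
wrist_force: [0.9, -0.0, -0.2]
gripper_width: 0.07
gripper_force: 0.0
```

```bash
python3 - <<'E'
from h import *
from scipy.spatial.transform import Rotation as R
s=bot.state();M=R.from_quat(s['ee_rot']).as_matrix();print(s['position'],M.round(3))
w=np.array([.4642,.2037,.12])-s['position'];print(M.T@w, np.radians(22)-np.arctan2(M[1,0],M[0,0]))
E
```

```text
[0.4978035  0.05761276 0.20382301] [[ 0.53   0.848 -0.001]
 [ 0.848 -0.53   0.   ]
 [-0.    -0.001 -1.   ]]
[ 0.10607462 -0.10587909  0.08387351] -0.6281054976266432
```

In the tool's units: -0.106 m is -0.212, 0.084 m is 0.168, 0.628 rad is 0.3998.

Request:
advance(ticks=[[0.212, -0.212, 0, 0, 0, 0.3998, 0.07], [0.212, -0.212, 0, 0, 0, 0.3998, 0.07], [0.212, -0.212, 0.08, 0, 0, 0.3998, 0.07], [0.212, -0.212, 0.16, 0, 0, 0.3998, 0.07], [0.212, -0.212, 0.168, 0, 0, 0.3998, 0.07], [0.212, -0.212, 0.168, 0, 0, 0.3998, 0.07]])

```text
time: 8.75
position: [0.4606, 0.2018, 0.1165]
ee_rot: [0.981, 0.195, -0.004, 0.001]
wrist_force: [0.3, -0.5, 1.0]
gripper_width: 0.07
gripper_force: 0.0
```

```bash
python3 - <<'E'
from h import *
from scipy.spatial.transform import Rotation as R
s=bot.state();M=R.from_quat(s['ee_rot']).as_matrix();print(s['position'],M.round(3))
w=np.array([.4642,.2037,.0])-s['position'];print(M.T@w, np.radians(22)-np.arctan2(M[1,0],M[0,0]))
c=cam('scene');q=cam('wrist');o,d=ray(q,(320,240));print('wristcam',o,d,(o-s['position']))
a=cv2.resize(c['frame'][240:420,180:360],(400,400),interpolation=cv2.INTER_CUBIC);b=cv2.resize(q['frame'],(400,300))
b=np.vstack([b,np.zeros((100,400,3),np.uint8)])
cv2.imwrite('pics/p5.png',np.hstack([a,b])[:,:,::-1])
for nm,X in(('tcp',s['position']),('hinge',(.5013,.2187,.036)),('tcp+20',s['position']+[0,0,.02])): print(nm,((proj(c,X)-[180,240])*400/180).round(),(proj(q,X)*.625).round())
E
```

```text
[0.46064662 0.20177618 0.11652782] [[ 0.924  0.382 -0.007]
 [ 0.382 -0.924 -0.003]
 [-0.008 -0.    -1.   ]]
[ 0.00493741 -0.00038097  0.11649265] -0.008349034423003276
wristcam [0.53778017 0.23257912 0.28217709] [-0.29108104 -0.1284938  -0.94808012] [0.07713356 0.03080294 0.16564927]
tcp [268. 196.] [197. 185.]
hinge [206. 262.] [197. 109.]
tcp+20 [267. 176.] [197. 198.]
```

View pics/p5.png

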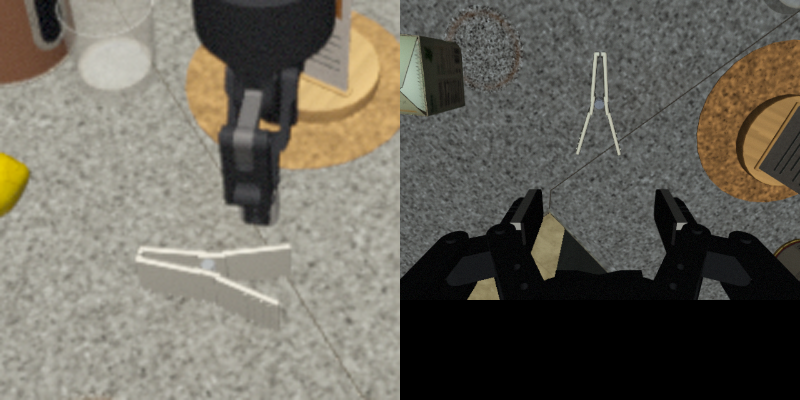

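The clip is centred in the wrist view: hinge at about (199,104), predicted (197,109), with the jaws straight ahead. Pad tips show near (141,192) and (257,190). I'll check the tip depth against projections.

```bash
python3 - <<'E'
from h import *
from scipy.spatial.transform import Rotation as R
s=bot.state();M=R.from_quat(s['ee_rot']).as_matrix();p=s['position']
c=cam('scene');q=cam('wrist')
for b in(0,-.01,-.02,-.03):
  print(b,[(proj(q,p+M@[ex,sy*.035,b])*.625).round().tolist() for sy in(-1,1) for ex in(-.011,.011)],((proj(c,p+M@[0,-.042,b])-[180,240])*400/180).round())
# hinge by two views: wrist + top
t=cam('top')
g=cv2.cvtColor(q['frame'],cv2.COLOR_RGB2HSV)
m=((g[...,1]<60)&(g[...,2]>150)).astype(np.uint8); m[:60]=0;m[270:]=0;m[:,:250]=0;m[:,380:]=0
n,l,st,ce=cv2.connectedComponentsWithStats(m);print([ (st[i].tolist(),ce[i].round(1)) for i in range(1,n) if st[i][4]>60])
h=tri(ray(q,(199/.625,104/.625)),ray(c,(273.75,358.75)));print('hinge',h,onz(q,(199/.625,104/.625),.036))
for nm,u in(('tip',(200,53)),('hL',(178,153)),('hR',(219,154))): print(nm,onz(q,np.array(u)/.625,.036).round(4))
E
```

```text
0 [[151.0, 197.0], [149.0, 171.0], [243.0, 197.0], [245.0, 171.0]] [251. 246.]
-0.01 [[149.0, 204.0], [147.0, 176.0], [246.0, 204.0], [248.0, 176.0]] [250. 236.]
-0.02 [[146.0, 212.0], [144.0, 183.0], [249.0, 212.0], [251.0, 183.0]] [250. 226.]
-0.03 [[143.0, 221.0], [140.0, 190.0], [252.0, 220.0], [254.0, 190.0]] [249. 216.]
[([281, 89, 36, 161, 809], array([301.6, 166. ])), ([320, 89, 31, 162, 821], array([331.7, 167.3]))]
hinge [0.50594595 0.21585271 0.02481484] [0.509267   0.21873122 0.036     ]
tip [0.5545 0.2364 0.036 ]
hL [0.4522 0.2196 0.036 ]
hR [0.468  0.1783 0.036 ]
```

```bash
python3 - <<'E'
from h import *
from scipy.spatial.transform import Rotation as R
s=bot.state();M=R.from_quat(s['ee_rot']).as_matrix();print(s['time'],s['position'],M.round(3))
w=np.array([.467,.2048,.002])-s['position'];print(M.T@w, np.radians(22)-np.arctan2(M[1,0],M[0,0]))
E
```

```text
9.0 [0.46594397 0.20154245 0.12219561] [[ 0.925  0.38   0.003]
 [ 0.38  -0.925  0.001]
 [ 0.003  0.    -1.   ]]
[ 0.00186216 -0.00263242  0.12020114] -0.005628840820944225
```

In the tool's units: 0.12 m is 0.24, 0.118 m is 0.236.

Request:
advance(ticks=[[0.004, -0.006, 0.08, 0, 0, 0, 0.07], [0.004, -0.006, 0.16, 0, 0, 0, 0.07], [0.004, -0.006, 0.2, 0, 0, 0, 0.07], [0.004, -0.006, 0.22, 0, 0, 0, 0.07], [0.004, -0.006, 0.236, 0, 0, 0, 0.07], [0.004, -0.006, 0.24, 0, 0, 0, 0.07], [0.004, -0.006, 0.24, 0, 0, 0, 0.07], [0.004, -0.006, 0.24, 0, 0, 0, 0.07]])

```text
time: 9.8
position: [0.4665, 0.2055, 0.0019]
ee_rot: [0.981, 0.193, 0.001, -0.0]
wrist_force: [-0.4, -0.1, 0.7]
gripper_width: 0.0702
gripper_force: 0.0
```

Request:
advance(ticks=[[0, 0, 0, 0, 0, 0, 0.045], [0, 0, 0, 0, 0, 0, 0.045], [0, 0, 0, 0, 0, 0, 0.045], [0, 0, 0, 0, 0, 0, 0.045]])

```text
time: 10.2
position: [0.466, 0.2053, 0.0017]
ee_rot: [0.981, 0.193, 0.001, -0.0]
wrist_force: [-1.9, -0.3, 5.4]
gripper_width: 0.0453
gripper_force: 7.0
```

```bash
python3 - <<'E'
from h import *
s=bot.state()
c=cam('scene');q=cam('wrist')
a=cv2.resize(c['frame'][240:420,180:360],(400,400),interpolation=cv2.INTER_CUBIC);b=cv2.resize(q['frame'],(400,300))
b=np.vstack([b,np.zeros((100,400,3),np.uint8)])
cv2.imwrite('pics/p6.png',np.hstack([a,b])[:,:,::-1]); print(s['position'])
E
```

```text
[0.46596059 0.20533878 0.00166249]
```

View pics/p6.png

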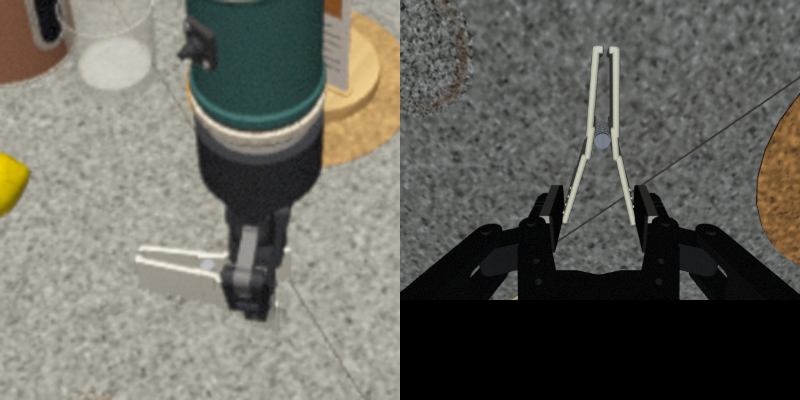

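The pads straddle the handle plates from about 30 mm behind the hinge, the clip is centred, and contact has been made. I'll squeeze, rising a few mm as the pads swing forward.

Careful with the scale: shifts go in shares of 0.5 m and turns go in shares of pi/2 rad. That gives: -0.007 m is -0.014, -0.005 m is -0.01.

Request:
advance(ticks=[[0, 0, -0.006, 0, 0, 0, 0.04], [0, 0, -0.01, 0, 0, 0, 0.03], [0, 0, -0.014, 0, 0, 0, 0.02], [0, 0, -0.014, 0, 0, 0, 0.01], [0, 0, -0.014, 0, 0, 0, 0.01], [0, 0, -0.014, 0, 0, 0, 0.01], [0, 0, -0.014, 0, 0, 0, 0.01], [0, 0, -0.014, 0, 0, 0, 0.01]])

```text
time: 11.1
position: [0.4651, 0.205, 0.0074]
ee_rot: [0.981, 0.193, -0.0, 0.0]
wrist_force: [-1.2, -0.1, -0.6]
gripper_width: 0.0146
gripper_force: 60.9
```

Request:
advance(ticks=[[0, 0, 0, 0, 0, 0, 0.01], [0, 0, -0.02, 0, 0, 0, 0.01], [0, 0, -0.04, 0, 0, 0, 0.01], [0, 0, -0.08, 0, 0, 0, 0.01], [0, 0, -0.14, 0, 0, 0, 0.01], [0, 0, -0.2, 0, 0, 0, 0.01], [0, 0, -0.24, 0, 0, 0, 0.01], [0, 0, -0.24, 0, 0, 0, 0.01]])

```text
time: 11.9
position: [0.4686, 0.2063, 0.1326]
ee_rot: [0.981, 0.193, 0.005, -0.001]
wrist_force: [0.6, 0.4, -0.5]
gripper_width: 0.0147
gripper_force: 60.9
```

```bash
python3 - <<'E'
from h import *
s=bot.state()
c=cam('scene');q=cam('wrist');t=cam('top')
u,v=proj(c,s['position']).astype(int);ut,vt=proj(t,s['position']).astype(int)
print(s['position'],s['ee_rot'],u,v,ut,vt)
z=lambda f,x,y,w,h,W,H: cv2.resize(f[max(y,0):y+h,max(x,0):x+w],(W,H),interpolation=cv2.INTER_CUBIC)
a=z(c['frame'],u-70,v-60,120,120,400,400);b=cv2.resize(q['frame'],(400,300))
b=np.vstack([b,np.zeros((100,400,3),np.uint8)])
d=z(t['frame'],ut-50,vt-50,80,80,200,200)
b[300:,:100]=cv2.resize(d,(100,100))
cv2.imwrite('pics/p7.png',np.hstack([a,b])[:,:,::-1])
cv2.imwrite('pics/topraw.png',t['frame'][:,:,::-1]);cv2.imwrite('pics/sceneraw.png',c['frame'][:,:,::-1]);cv2.imwrite('pics/wristraw.png',q['frame'][:,:,::-1])
E
```

```text
[0.46855514 0.20632789 0.13255461] [ 9.81100876e-01  1.93443056e-01  4.50002350e-03 -7.77297223e-04] 293 320 201 278
```

View pics/p7.png

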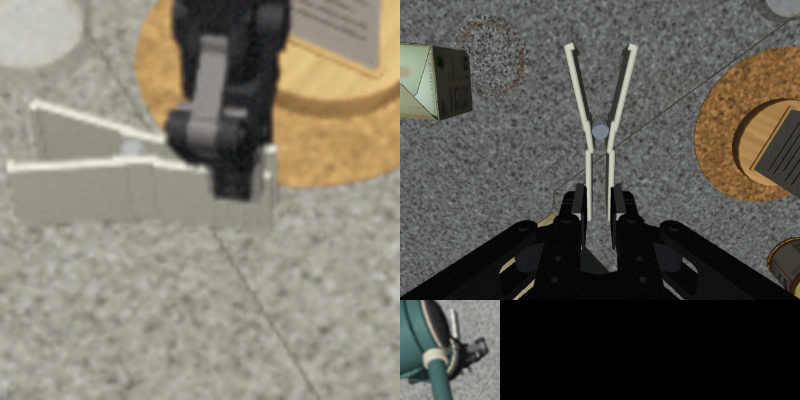

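The clip is held and squeezed, jaws wide. In the wrist view its hinge is at (199,131) and its tips at (170,46) and (233,46); in the scene view the hinge is at about (262,304). I'll locate it in the tool frame.

```bash
python3 - <<'E'
from h import *
from scipy.spatial.transform import Rotation as R
c=cam('scene');q=cam('wrist');s=bot.state()
M=R.from_quat(s['ee_rot']).as_matrix();p=s['position'];print(p,M.round(3))
# did image shift since?
r=cv2.imread('pics/wristraw.png')[:,:,::-1];print(np.abs(r.astype(int)-q['frame']).mean(), np.abs(cv2.imread('pics/sceneraw.png')[:,:,::-1].astype(int)-c['frame']).mean())
S=lambda u,v:(223+u*.3,260+v*.3)
W=lambda u,v:(u/.625,v/.625)
for nm,a,b in(('hinge',(131,148),(199,131)),('tipL',(10,165),(170,46)),('tipR',(33,104),(233,46))):
    X=tri(ray(c,S(*a)),ray(q,W(*b)));print(nm,X.round(4),'tool',(M.T@(X-p)).round(4), 'wrist ray at tool z=-.03', end=' ')
    o,d=ray(q,W(*b));o=M.T@(o-p);d=M.T@d;print((o+d*(-.03-o[2])/d[2]).round(4))
E
```

```text
[0.46392888 0.20453238 0.12596288] [[ 0.925  0.38  -0.003]
 [ 0.38  -0.925 -0.001]
 [-0.003 -0.    -1.   ]]
11.428721788194444 4.708459201388889
hinge [0.5086 0.2218 0.1584] tool [ 0.0478  0.001  -0.0326] wrist ray at tool z=-.03 [ 0.0476  0.0007 -0.03  ]
tipL [0.5443 0.2526 0.1583] tool [ 0.0925 -0.014  -0.0326] wrist ray at tool z=-.03 [ 0.0923 -0.0141 -0.03  ]
tipR [0.5559 0.2235 0.1601] tool [ 0.0922  0.0174 -0.0344] wrist ray at tool z=-.03 [ 0.0923  0.018  -0.03  ]
```

```bash
cat > loc.py <<'E'
from h import *
from scipy.spatial.transform import Rotation as R
c=cam('scene');s=bot.state();q=cam('wrist')
M=R.from_quat(s['ee_rot']).as_matrix();p=s['position'];print(s['time'],p,M[:,0].round(3))
old=cv2.imread('pics/sceneraw.png')[:,:,::-1];oldw=cv2.imread('pics/wristraw.png')[:,:,::-1]
def sh(o,n,x,y,w,h,m):
    r=cv2.matchTemplate(np.ascontiguousarray(n[y-m:y+h+m,x-m:x+w+m]),np.ascontiguousarray(o[y:y+h,x:x+w]),cv2.TM_CCOEFF_NORMED)
    _,v,_,l=cv2.minMaxLoc(r);return np.array(l)-m,round(v,3)
a,va=sh(old,c['frame'],224,288,45,42,20);b,vb=sh(oldw,q['frame'],265,66,115,150,15);print(a,va,b,vb)
S=lambda u,v:np.array((223+u*.3,260+v*.3))+a
W=lambda u,v:np.array((u/.625,v/.625))+b
for nm,k,w in(('hinge',(131,148),(199,131)),('tipL',(10,165),(170,46)),('tipR',(33,104),(233,46))):
    X=tri(ray(c,S(*k)),ray(q,W(*w)));print(nm,X.round(4),'tool',(M.T@(X-p)).round(4))
print('bottom L', [ (M.T@((lambda o,d:o+d*(.18+.0-o[2])/d[2])(*ray(c,S(15,222)))-p)) .round(3)][0]*0 if 0 else '')
o,d=ray(c,S(12,222)); XL=tri(ray(c,S(10,165)),ray(q,W(170,46)));k=(XL[:2]-o[:2])@d[:2]/(d[:2]@d[:2]);print('tipL height',XL[2]-(o+d*k)[2])
E
python3 loc.py
```

```text
12.2 [0.46395519 0.20454092 0.12589201] [ 0.925  0.379 -0.003]
[4 4] 0.94 [0 0] 0.95
hinge [0.5056 0.2198 0.1491] tool [ 0.0443  0.0017 -0.0233]
tipL [0.5425 0.252  0.1502] tool [ 0.0906 -0.0141 -0.0246]
tipR [0.5554 0.2209 0.1491] tool [ 0.0908  0.0195 -0.0235]
bottom L 
tipL height 0.03639341444542052
```

In the tool's units: 0.147 m is 0.294, -0.07 m is -0.14, 0.361 rad is 0.2298.

Request:
advance(ticks=[[-0.07, -0.03, 0, 0, 0, 0, 0.01], [-0.14, -0.06, 0.02, 0, 0, 0.0382, 0.01], [-0.18, 0.02, 0.04, 0, 0, 0.0955, 0.01], [-0.21, 0.1, 0.06, 0, 0, 0.1528, 0.01], [-0.24, 0.17, 0.06, 0, 0, 0.191, 0.01], [-0.264, 0.23, 0.06, 0, 0, 0.2165, 0.01], [-0.28, 0.274, 0.06, 0, 0, 0.2298, 0.01], [-0.286, 0.294, 0.06, 0, 0, 0.2298, 0.01]])

```text
time: 13.05
position: [0.388, 0.0131, 0.0969]
ee_rot: [1.0, 0.013, -0.001, 0.0]
wrist_force: [-0.5, 0.9, -0.9]
gripper_width: 0.0148
gripper_force: 61.0
```

Request:
advance(ticks=[[0, 0, 0, 0, 0, 0, 0.01], [0, 0, 0, 0, 0, 0, 0.01], [0, 0, 0, 0, 0, 0, 0.01], [0, 0, 0, 0, 0, 0, 0.01]])

```text
time: 13.45
position: [0.3887, 0.0156, 0.0975]
ee_rot: [1.0, 0.015, -0.0, -0.0]
wrist_force: [-0.1, 0.8, -0.5]
gripper_width: 0.0146
gripper_force: 60.9
```

```bash
python3 - <<'E'
from h import *
from scipy.spatial.transform import Rotation as R
s=bot.state();M=R.from_quat(s['ee_rot']).as_matrix();p=s['position'];print(p,M.round(3))
print('to pre',M.T@(np.array([.387,.014,.068])-p),'to fin',M.T@(np.array([.427,.014,.068])-p))
t=cam('top');c=cam('scene');q=cam('wrist')
# re-measure card now nothing hidden? card white in the wrist view
for n,f in(('t2',t),('s2',c),('w2',q)): save(f,n+'.png')
# predicted card edge / clip in wrist and top
for nm,X in(('card top near',(.503,.0137,.133)),('card mid near',(.503,.0137,.076)),('foot c',(.5433,-.0033,.018))): print(nm,proj(t,X).round(1),proj(c,X).round(1),proj(q,X).round(1))
E
```

```text
[0.38867723 0.01561409 0.09749223] [[ 1.    0.03 -0.  ]
 [ 0.03 -1.    0.  ]
 [-0.   -0.   -1.  ]]
to pre [-0.00171759  0.00157091  0.02949224] to fin [0.03826459 0.00276474 0.02948235]
card top near [294.6 261.8] [338.6 234. ] [336.1  -9.6]
card mid near [296.  264.7] [337.4 258.5] [330.   29.4]
foot c [304.8 249.9] [322.  267.6] [360.9 -29.4]
```

```bash
python3 - <<'E'
from h import *
q=cam('wrist');hsv=cv2.cvtColor(q['frame'],cv2.COLOR_RGB2HSV)
for r in(4,12,20,28,36,44,52,60,74): print(r,' '.join('%d/%d'%(hsv[r,u,2],hsv[r,u,1]) for u in range(300,372,4)))
for z in(.021,.04,.06,.076,.1,.12): print(z,proj(q,(.503,.0137,z)).round(0))
for z in(.018,): print('foot near',proj(q,(.4883,-.0033,z)).round(0))
E
```

```text
4 171/133 166/134 168/135 169/133 164/134 167/136 56/36 52/34 143/148 163/141 169/133 168/135 163/138 165/133 164/132 164/134 167/131 165/130
12 175/131 172/132 176/130 174/135 171/137 167/140 60/26 49/31 134/154 174/130 176/135 176/133 174/133 173/131 175/130 172/133 172/135 172/135
20 178/136 182/132 180/133 177/135 176/138 168/132 55/32 64/76 135/159 183/128 176/141 180/135 179/131 179/132 181/132 177/134 180/133 181/134
28 164/138 163/133 159/138 164/131 138/142 166/138 53/24 126/123 124/158 158/134 161/135 158/137 169/133 171/134 171/139 172/138 172/136 172/132
36 169/133 173/130 169/137 170/134 128/151 165/131 53/38 162/132 126/142 168/135 169/133 168/137 171/130 167/133 168/137 168/135 168/132 165/133
44 181/132 183/128 183/132 179/135 121/143 155/146 164/149 158/150 171/136 177/134 178/133 176/135 174/139 174/130 173/137 170/137 168/135 173/131
52 88/154 76/168 183/138 182/135 185/134 184/133 179/134 180/137 183/132 183/137 180/136 180/133 181/132 179/138 179/134 179/131 179/135 182/130
60 151/154 171/145 158/145 53/159 76/161 170/146 194/133 190/129 193/129 195/128 197/132 193/133 194/133 188/136 193/131 191/133 191/133 191/132
74 134/150 131/148 144/149 136/146 129/148 127/149 114/152 130/149 99/155 139/139 174/142 136/150 105/153 115/146 122/140 89/140 51/40 206/14
0.021 [327.  49.]
0.04 [328.  43.]
0.06 [329.  36.]
0.076 [330.  29.]
0.1 [332.  17.]
0.12 [334.   2.]
foot near [355.  78.]
```

In the tool's units: 0.037 m is 0.074, 0.031 m is 0.062.

Request:
advance(ticks=[[0, 0, 0.03, 0, 0, 0, 0.01], [0, 0, 0.054, 0, 0, 0, 0.01], [0, 0, 0.058, 0, 0, 0, 0.01], [0.016, 0, 0.058, 0, 0, 0, 0.01], [0.032, 0, 0.058, 0, 0, 0, 0.01], [0.048, 0, 0.058, 0, 0, 0, 0.01], [0.062, 0, 0.058, 0, 0, 0, 0.01], [0.074, 0, 0.058, 0, 0, 0, 0.01]])

```text
time: 14.45
position: [0.427, 0.0158, 0.069]
ee_rot: [1.0, 0.014, 0.0, 0.0]
wrist_force: [0.7, -0.5, -0.8]
gripper_width: 0.0144
gripper_force: 60.9
```

Request:
advance(ticks=[[0.006, 0, 0, 0, 0, 0, 0.01], [0.01, 0, 0, 0, 0, 0, 0.01], [0.01, 0, 0, 0, 0, 0, 0.01], [0.01, 0, 0, 0, 0, 0, 0.01], [0.01, 0, 0, 0, 0, 0, 0.01], [0.01, 0, 0, 0, 0, 0, 0.01]])

```text
time: 15.05
position: [0.4305, 0.0159, 0.0686]
ee_rot: [1.0, 0.014, -0.0, -0.0]
wrist_force: [1.0, -0.2, -0.8]
gripper_width: 0.0143
gripper_force: 60.9
```

```bash
python3 - <<'E'
from h import *
q=cam('wrist');hsv=cv2.cvtColor(q['frame'],cv2.COLOR_RGB2HSV);print(bot.state()['position'],bot.state()['ee_rot'])
for r in(74,84,92,100,108,116,124,132): 
    print(r,''.join('W' if v>150 and s<70 else 'o' if s>90 and v>90 else '#' for s,v in hsv[r,262:386:2,1:]))
save(q,'w3.png')
for z in(.021,.04,.06,.076,.1,.12): print(z,proj(q,(.504,.015,z)).round(0))
t=cam('top');c=cam('scene');save(t,'t3.png');save(c,'s3.png')
E
```

```text
[0.43050707 0.01595895 0.06858432] [ 9.99899767e-01  1.41581939e-02 -3.17995677e-05 -6.68024930e-06]
74 oWWWWWWWW#oooooooooooooooooooo#oWWWWWWooooooooooooo#WWWWWWW#oo
84 o#WWWWW######ooooooooooooooooo#oWWWWW#ooooooooo#######WWWWWooo
92 oo#WWWWW###ooooooooooooooooooo##WWWWW#oooooooooo#####WWWWWoooo
100 ooo#WWWWW###oooooooooooooooooo##WWWWWoooooooooo#####WWWWWooooo
108 ooooWWWWW####ooooooooooooooooo##WWWWWooooooooo#####WWWWWoooooo
116 o#oooWWWWW####oooooooooooooooo##WWWWWoooooooo#####WWWWWooooooo
124 ooooooWWWWW####oooooooooooooooooWWWWoooooooo#####WWWWWoooooooo
132 ooo##ooWWWWW####ooooooooooooooooooooooooooo#####WWWWWooooooooo
0.021 [324. 125.]
0.04 [324. 127.]
0.06 [325. 129.]
0.076 [326. 130.]
0.1 [327. 134.]
0.12 [329. 138.]
```

In the tool's units: 0.0025 m is 0.005, 0.001 m is 0.002.

Request:
advance(ticks=[[0, 0.002, 0, 0, 0, 0, 0.01], [0, 0.005, 0, 0, 0, 0, 0.01], [0, 0.005, 0, 0, 0, 0, 0.01], [0, 0.005, 0, 0, 0, 0, 0.01], [0, 0.005, 0, 0, 0, 0, 0.01], [0, 0.005, 0, 0, 0, 0, 0.01], [0, 0.005, 0, 0, 0, 0, 0.01]])

```text
time: 15.9
position: [0.4308, 0.0135, 0.0686]
ee_rot: [1.0, 0.014, 0.0, 0.0]
wrist_force: [-0.8, -0.4, -1.2]
gripper_width: 0.0145
gripper_force: 60.9
```

```bash
python3 - <<'E'
from h import *
q=cam('wrist');hsv=cv2.cvtColor(q['frame'],cv2.COLOR_RGB2HSV);print(bot.state()['position'],bot.state()['ee_rot'])
for r in(74,92,108,124): 
    print(r,''.join('W' if v>150 and s<70 else 'o' if s>90 and v>90 else '#' for s,v in hsv[r,262:386:2,1:]))
c=cam('scene')['frame'];o=cv2.imread('pics/s2.png')[:,:,::-1]
for nm,(x,y,w,h) in(('stand',(293,210,45,75)),('tin',(400,225,42,48)),('jar',(282,155,26,50)),('lemon',(143,303,52,40))):
    r=cv2.matchTemplate(np.ascontiguousarray(c[y-8:y+h+8,x-8:x+w+8]),np.ascontiguousarray(o[y:y+h,x:x+w]),cv2.TM_CCOEFF_NORMED);_,v,_,l=cv2.minMaxLoc(r);print(nm,np.array(l)-8,round(v,3))
E
```

```text
[0.43078476 0.01346667 0.06857856] [ 9.99899738e-01  1.41603159e-02 -4.02964285e-06 -2.14541679e-06]
74 oWWWWWWWW#oooooooooooooooooWWWWW#oooooooooooooooooo#WWWWWWWWoo
92 oo#WWWWW###ooooooooooooooooWWWWWoooooooooooooooo#####WWWWWoooo
108 ooooWWWWW####ooooooooooooo#WWWWWoooooooooooooo#####WWWWWoooooo
124 ooooooWWWWW####ooooooooooo#WWWW#oooooooooooo#####WWWWWoooooooo
stand [0 0] 0.962
tin [0 0] 0.347
jar [0 0] 0.996
lemon [0 0] 0.999
```

The card edge now sits centred between the jaws, about 18 mm inside the tips. The stand, jar and lemon haven't moved. The tin couldn't be matched reliably in this view, probably because the arm hides it, but nothing passed near it.

```bash
python3 -c "
from cell import bot
print(bot.finish_job())"
```

```text
the job is handed in; nothing more can be done
None
```

I've handed in the job (no verdict came back): the stand's foot is wholly on the cork mat, and the squeezed clip is held in the air with the card edge centred about 18 mm inside its open jaws, though most of the push bore low on the card rather than on the foot, and I couldn't confirm the tin at the end because the arm probably hid it.

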